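# Pull the fuse carrier from the bench supply

### The job

I need the fuses of the bench supply checked. A mug stands on the supply, in the way: lift it off, keep it upright and stand it on the open bench beside the supply; then pinch the fuse carrier's two side catches together and lift the carrier at least 8 cm up out of its bay. Leave the other things where they lie, and finish while still holding the carrier up and level in the air with both catches squeezed in: do not put it down or let go.

Things in the scene. Friction and masses are not known exactly. Their poses are not given: they have to be found in the camera images.
- supply: bench supply, a flat grey housing fixed to the bench, 130 (its x) x 187 (its y) x 40 mm high. Origin on the bench under the middle of its fuse bay; the housing runs from -65 to +65 mm in its x and from -50 to +137 mm in its y (the mug stands on the +y part). The knob and terminals on its -x face stick out up to 12 mm. z up.
- carrier_pinch (a point): fuse carrier, black (0.1 kg), standing in the supply's bay, 56 mm long (x), with two grey upright side catches at its +y and -y sides. The point lies midway between the catches at the height to pinch them, 24 mm above the supply's top (64 mm above the bench) when seated. Axes as the supply's. Between the catches is a 14 mm thick web, 24 mm high over the supply's top.
- catch_left (a joint): catch at +y, a ribbed upright plate 24 mm wide (x), 5 mm thick, up to 36 mm above the supply's top; 47 mm over both catches' outer faces at rest, 35 mm when pinched. Value: 0 = sprung out, 0.006 m = fully pinched in; spring 3 N at first, 6 N fully in. A nib at its foot hooks under the bay's lip and is free from about 0.0035.
- catch_right (a joint): the same for the catch at -y; the carrier comes out only while both are pinched in
- mug_handle (a point): point to grasp in the upper part of the mug's handle, 80 mm above the mug's underside. The handle is a loop in the plane of the mug's y and z that sticks out 44 mm to the mug's -y; it is up to 28 mm wide along the mug's x (narrower outward) and its top is 94 mm above the underside. z up. Mug 0.2 to 0.4 kg; it sags if pinched weakly.
- mug_centre (a point): centre of the round body of the mug (green and white, open at the top, 78 mm outer diameter, 101 mm high), 50 mm above its underside, 57 mm level distance from the handle point. The mug starts on the supply's top (40 mm up). The bench left of the supply (world y from about 0.17 to 0.28, x 0.38 to 0.55) is open.
- tape_roll: black tape roll lying flat on the bench, 62 x 59 x 19 mm, a bystander; origin under its middle
- tin: small round grey tin, 36 mm wide, 18 mm high, a bystander; origin under its middle
- cutters: red side cutters lying on the bench to the right of the supply, 51 x 132 x 10 mm (long in their y), a bystander; origin under their middle
- bay (a point): middle of the mouth of the fuse bay, in the plane of the supply's top, 40 mm above the bench. The seated carrier reaches 23 mm down into it and comes out straight up. Axes as the supply's.

How it is judged:
On the way, in this order (a step that is already met when the one before it is completed fails the run):
1. the mug stands upright on the bench, let go (height (world z) of mug_centre between 0.042 and 0.058 m and angle between mug_centre's own z axis and vertical below 0.1 rad and contact force between mug and the fingers below 0.05 N), for 0.2 s.
2. the carrier is lifted clear of its bay by its two pinched catches (z of carrier_pinch in the frame of supply above 0.114 m and value of joint each of catch_left, catch_right above 0.0025 m), for 0.2 s.
At the end, for the whole second after the job is handed in: The fingers hold the carrier still, level within 20 degrees, at least 75 mm higher than its seat, both catches pinched in by more than 2.5 mm, touching neither supply nor mug; the mug stands upright and still on the bench, released (all of step 1 and height (world z) of carrier_pinch above 0.139 m and angle between carrier_pinch's own z axis and vertical below 0.35 rad and value of joint each of catch_left, catch_right above 0.0025 m and contact force between carrier and the fingers above 2 N and contact force between carrier and supply below 0.05 N and contact force between carrier and mug below 0.05 N and linear speed of each of carrier, mug below 0.03 m/s); the arm keeps its last pose, push and grip.
It fails at once if the mug is tipped by more than 35 degrees (angle between mug_centre's own z axis and vertical above 0.6 rad).
It fails at once if a bystander is moved by more than 3 cm (distance of any of tape_roll, tin, cutters from where it was at the start of the episode above 0.03 m).
It also fails if it takes over 45 s, if anything falls off the work surface, if the arm or the gripper's body presses on something with over 40 N, if the wrist force passes 120 N, or if a joint passes its speed limit or range.

### The arm

A 6-joint arm with a two-finger parallel gripper is mounted at the origin on a cart in front of the work surface, level with it; the furniture and walls round the work are solid. World frame = base frame: x ahead of the robot, y to its left, z up, the work surface at z = 0. Lengths are in m, angles in rad, forces in N, time in s.
With the tool pointing down it reaches from about 0.325 to 1 m from the base axis. Payload 5.1 kg.
Tool frame: the origin (TCP) lies between the finger pads; the fingertips stand 8 mm ahead of it and the grasp point (between the pads) lies 11 mm behind it (robot.finger_overhang is the distance from the TCP to the fingertips, in m); z points along the fingers, y is the direction in which the jaws open and shut (so a half turn about z gives the same grasp; the last joint's range is limited). The gripper opens to 85 mm and grips with 20 to 120 N. Pads are 22 mm wide; open, the fingers measure 114 mm over their backs; the gripper's body (76 mm by 85 mm) begins 54 mm behind the grasp point. The pads swing forward as they close: fully open they stand 13 mm farther back than shut.
Start: joints at [-1.209, 0.124, 1.65, -0, 1.367, -0.083], TCP at [0.28, -0.587, 0.214] pointing down, gripper open.
Joint ranges: [-2.61, 2.61], [-1.02, 2.33], [0.03, 2.71], [-1.35, 4.49], [0.32, 2.68], [-2.91, 2.91]. Speed limits (rad/s): [2.57, 2.57, 3.14, 3.14, 3.14, 3.14].

### API

Orientations are given as a unit quaternion [x, y, z, w].
In Python, from rig import get_state, capture, ticket, robot gives the robot as it stands.
- The arm moves only by the shell command python3 -m creep 'ROWS' [FORCE]. ROWS is JSON, a list that holds one entry, the list of rows, each a list of 5 numbers: the opening, from -1 (shut) to 1 (fully open), so that 0 is half open, then the shift along the tool's x, y, z in m, then the turn about the tool's z in rad. In form: [[[gripper, tx, ty, tz, roll], ...]]. A call has 1 to 10 rows; each row shifts and turns the commanded pose from where the row before left it, along the tool's axes as they then stand; what a row does not reach is not made up. A row lasts 1/12 s, in which the tool goes at most 41.7 mm and 7.16 degrees, less where a joint would pass 70% of its speed; a pose out of reach is approached as far as the arm can. A call is refused whole if a number of a shift passes 0.0417 or a number of a turn 0.125, either way. A call with a gripper value outside its range is refused whole. The fingers move at their own pace and stop on an object; FORCE is the grip in N (left out, the last holds). Time passes only in rows, so rows that do not move let the fingers close. It gives the time, the measured TCP pose, the force and the opening at its end, in the units of the state.
- get_state(): the state, without advancing time (a new reading comes with each control period).
- capture(name): name is "side" or "top"; returns a dict with "img" (400x640x3 uint8, blue, green, red), "z_map" (400x640 float32, m along the optical axis (not along the pixel's ray), 0 where there is no reading), "fx", "fy", "cx", "cy" (pixels), "dist_coeffs" ([k1, k2, p1, p2, k3] as OpenCV has them; the pictures are not rectified), "camera_from_world" (4x4, takes a point from world to camera coordinates). Camera axes: x right, y down, z forward; pixel columns grow to the right and rows downward; lengths in m; the calibration is good to about 2 mm. A picture is of the moment at which its call begins.
- ticket.job_done(): hands the job in, once; it reports no verdict.
The state is a dict: "time_s": time; "joint_positions": joint angles; "dq": joint speeds; "effort": joint torques, N m; "ee_pos": TCP position; "orientation": TCP orientation; "force": force on the tool from outside, world axes, zero at the start; "torque": the same for the moment, N m; "grip_width": opening from 0.0 (shut) to 1.0 (fully open).
Only numpy, scipy, OpenCV 4.12 (cv2) and the standard library are available. Lean on these libraries where they do the work, as an engineer would, in place of code of your own. Each camera call takes 0.05 s, during which the arm holds its last target.

## Working session

There is one attempt and no reset: what is moved stays moved. The work goes in short steps, Python scripts to look and compute and a shell command to move; the robot and the scene stay as the last step left them, time stands still between calls to the robot, and variables do not carry over. Pictures are saved under pics/ and viewed, and the job is handed in when it is done.

```bash
mkdir -p pics; ls; python3 - <<'E'
from rig import get_state, capture, robot
import cv2,numpy as np
s=get_state(); print(s)
print([a for a in dir(robot) if a[0]!='_'], robot.finger_overhang)
for n in("side","top"):
    c=capture(n); cv2.imwrite(f"pics/{n}0.png",c["img"]); np.savez(f"{n}0.npz",**c)
    T=np.array(c["camera_from_world"]); print(n,c["fx"],c["fy"],c["cx"],c["cy"],c["dist_coeffs"]); print(T, -T[:3,:3].T@T[:3,3], (c["z_map"]>0).mean())
E
```

```text
pics
{'time_s': 0.0, 'joint_positions': array([-1.20857605e+00,  1.24515120e-01,  1.65169662e+00,  3.54086597e-05,
        1.36746559e+00, -8.25945092e-02]), 'dq': array([ 0.00029444, -0.00075839,  0.00033272, -0.0007775 ,  0.00040024,
        0.00010604]), 'effort': array([ 1.24497379e-03, -4.23605561e+01, -3.65456808e+01, -3.43991451e-05,
        6.69871923e-03,  3.76854814e-06]), 'ee_pos': array([ 0.27944554, -0.58614949,  0.21313319]), 'orientation': array([ 9.75369520e-01,  2.20574731e-01, -1.28090941e-04, -1.03458070e-03]), 'force': array([ 0.06480424, -1.06010779, -0.21827063]), 'torque': array([ 0.02213426,  0.00140982, -0.00408788]), 'grip_width': 1.0070943426382228}
['Unreachable', 'finger_overhang'] 0.008
side 364.4970531840248 364.4970531840248 313.5548068206127 199.65103654943042 [0.01821834 0.         0.         0.         0.        ]
[[ 0.99152484 -0.12986681  0.00362109 -0.57348358]
 [-0.05040306 -0.41021438 -0.91059524  0.09970419]
 [ 0.11974152  0.90269529 -0.41328342  0.85983084]
 [ 0.          0.          0.          1.        ]] [ 0.47069116 -0.80974163  0.44822063] 0.996
top 402.2352374583473 402.2352374583473 317.50850209435254 201.27511597031037 [0.01014924 0.         0.         0.         0.        ]
[[ 9.20605990e-03 -9.99957326e-01  7.70931957e-04 -5.87036333e-03]
 [-9.95408909e-01 -9.23763249e-03 -9.52668402e-02  5.71263181e-01]
 [ 9.52698963e-02  1.09639699e-04 -9.95451473e-01  9.77205780e-01]
 [ 0.00000000e+00  0.00000000e+00  0.00000000e+00  1.00000000e+00]] [ 4.75596209e-01 -7.00134041e-04  1.02718790e+00] 0.99594921875
```

View pics/side0.png

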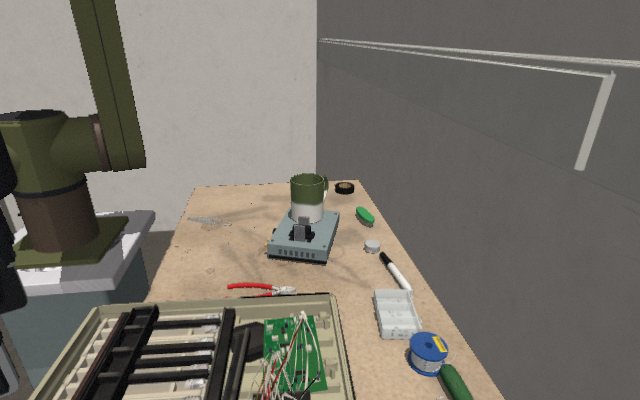

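View pics/top0.png

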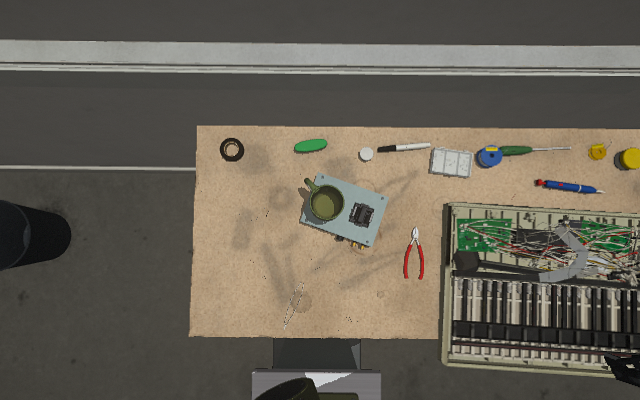

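The top view shows the mug at about (325,203) with its handle toward (307,184), and the carrier at (363,215). The cutters are at (414,253), the tin at (366,154) and the tape at (232,149). In the side view the mug is at (308,198) and the carrier at (302,230). Next I'll measure with depth and masks.

```bash
cat > h.py <<'E'
import numpy as np,cv2
def K(c): return np.array([[c["fx"],0,c["cx"]],[0,c["fy"],c["cy"]],[0,0,1.]])
def cloud(c):
    h,w=c["z_map"].shape
    uv=np.stack(np.meshgrid(np.arange(w),np.arange(h)),-1).reshape(-1,1,2).astype(float)
    n=cv2.undistortPoints(uv,K(c),np.array(c["dist_coeffs"])).reshape(-1,2)
    z=c["z_map"].reshape(-1,1)
    p=np.hstack([n*z,z]); T=np.array(c["camera_from_world"])
    w_=(p-T[:3,3])@T[:3,:3]
    w_[z[:,0]<=0]=np.nan
    return w_.reshape(h,w,3)
def ray(c,uv):
    n=cv2.undistortPoints(np.array(uv,float).reshape(-1,1,2),K(c),np.array(c["dist_coeffs"])).reshape(-1,2)
    T=np.array(c["camera_from_world"]); d=np.hstack([n,np.ones((len(n),1))])@T[:3,:3]
    return -T[:3,:3].T@T[:3,3], d
def onplane(c,uv,z):
    o,d=ray(c,uv); return o+d*((z-o[2])/d[:,2])[:,None]
def proj(c,P):
    T=np.array(c["camera_from_world"]); r,_=cv2.Rodrigues(T[:3,:3])
    return cv2.projectPoints(np.array(P,float).reshape(-1,1,3),r,T[:3,3],K(c),np.array(c["dist_coeffs"]))[0].reshape(-1,2)
E
python3 - <<'E'
import numpy as np,cv2
from h import *
t=dict(np.load("top0.npz")); s=dict(np.load("side0.npz"))
for n,c in(("top",t),("side",s)):
    W=cloud(c); z=W[...,2]
    roi=(W[...,0]>0.3)&(W[...,0]<0.65)&(W[...,1]>-0.2)&(W[...,1]<0.2)
    print(n,"bench z",np.nanmedian(z[roi&(abs(z)<.01)]))
    m=roi&(z>0.034)&(z<0.045)
    if n=="top": r=cv2.minAreaRect(W[m][:,:2].astype(np.float32));print("supply",r,np.median(z[m]), m.sum())
    m=roi&(z>0.1); P=W[m]; print("mug",len(P),P.min(0),P.max(0))
    rim=roi&(z>z[m].max()-0.006); print("rim",cv2.fitEllipse(W[rim][:,:2].astype(np.float32)), cv2.minEnclosingCircle(W[rim][:,:2].astype(np.float32)))
    if n=="top":
        for lo,hi in((.068,.082),(.055,.1)):
            q=roi&(z>lo)&(z<hi)&(W[...,1]<0.0); 
            print("carrier",q.sum(),W[q].min(0),W[q].max(0))
x=t["img"][165:260,285:400]; cv2.imwrite("pics/topc.png",cv2.resize(x,None,fx=6,fy=6,interpolation=cv2.INTER_CUBIC))
x=s["img"][165:270,260:350]; cv2.imwrite("pics/sidec.png",cv2.resize(x,None,fx=5.5,fy=5.5,interpolation=cv2.INTER_CUBIC))
E
```

```text
top bench z -0.0008485450395982015
supply ((0.5516910552978516, -0.06670669466257095), (0.1868119090795517, 0.13160735368728638), 70.69676971435547) 0.03923740642230155 2717
mug 366 [ 0.52059749 -0.05956263  0.10004807] [0.61626298 0.03108877 0.14292287]
rim ((0.559481680393219, -0.02051469124853611), (0.07421732693910599, 0.07546497136354446), 132.328857421875) ((0.5598465800285339, -0.02067796140909195), 0.039363566786050797)
carrier 79 [ 0.52089878 -0.13292307  0.0681181 ] [ 0.59457155 -0.00156296  0.08095132]
carrier 269 [ 0.51880272 -0.13292307  0.05506841] [ 0.59509965 -0.00152859  0.09871048]
side bench z 0.0019242549338428332
mug 925 [ 0.51983242 -0.06186588  0.10003406] [0.61801195 0.03074607 0.14360377]
rim ((0.5586316585540771, -0.02128635160624981), (0.0746035948395729, 0.07577488571405411), 129.45138549804688) ((0.5590860843658447, -0.02096431329846382), 0.040145911276340485)
```

View pics/topc.png

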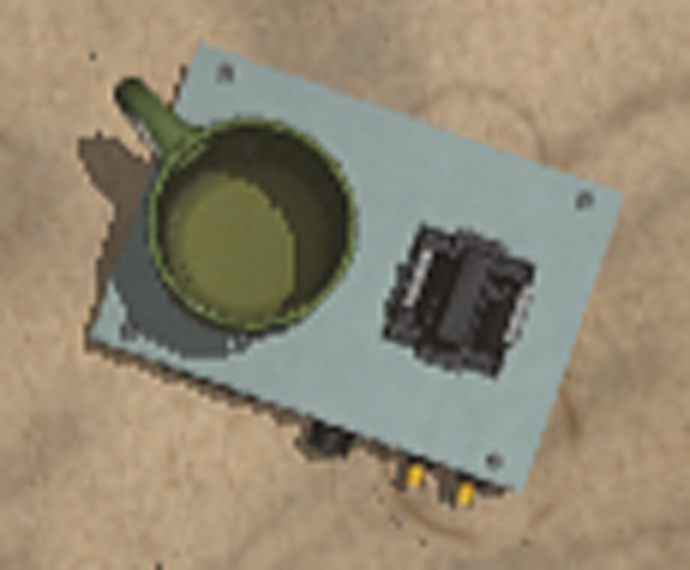

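View pics/sidec.png

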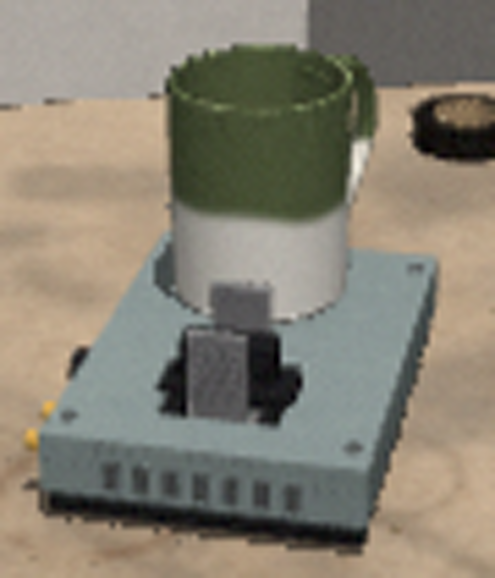

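Top crop: the supply's long axis is tilted, the handle tip is at about (306.5,180), and the catches are at about (355,211) and (371.5,218). Next are the handle direction, the catches, and a two-view check.

```bash
python3 - <<'E'
import numpy as np,cv2
from h import *
t=dict(np.load("top0.npz")); s=dict(np.load("side0.npz"))
yd=np.array([np.cos(np.radians(70.7)),np.sin(np.radians(70.7))]); xd=np.array([yd[1],-yd[0]])
C=np.array([.5517,-.0667]); O=C-0.0435*yd; print("O",O)
mc=np.array([.5595,-.0208])
print("mug in supply",(mc-O)@xd,(mc-O)@yd)
for n,c in(("top",t),("side",s)):
    W=cloud(c); z=W[...,2]; d=W[...,:2]-mc; r=np.hypot(d[...,0],d[...,1])
    m=(r>0.044)&(r<0.1)&(z>0.06)&(z<.15)&(((W[...,:2]-O)@yd)>0.05)
    P=W[m];dd=P[:,:2]-mc; print(n,"handle",len(P),"dir deg",np.degrees(np.arctan2(*np.median(dd,0)[::-1])), "rmax",r[m].max(), "ztop",np.percentile(P[:,2],[50,95]))
    top=P[P[:,2]>.115]; print(" top pts",len(top),np.degrees(np.arctan2(*np.mean(top[:,:2]-mc,0)[::-1])),top.mean(0))
    # carrier
    q=(np.abs((W[...,:2]-O)@xd)<.04)&(np.abs((W[...,:2]-O)@yd)<.035)&(z>.05)&(z<.1)
    P=W[q]; L=np.c_[(P[:,:2]-O)@xd,(P[:,:2]-O)@yd,P[:,2]]
    k=L[:,2]>.066
    print(n,"carrier",len(L),"catch tops",np.sort(L[k][:,1]).round(4)[::max(1,k.sum()//24)],"x",L[k][:,0].min(),L[k][:,0].max(),"z",np.percentile(L[k][:,2],[50,95]))
    w=~k; print(" rest x",L[w][:,0].min(),L[w][:,0].max(),"y",L[w][:,1].min(),L[w][:,1].max())
# triangulate catch tops: gray pixels
for n,c in(("top",t),("side",s)):
    x0,y0,x1,y1=(345,200,382,232) if n=="top" else (288,212,320,246)
    g=c["img"][y0:y1,x0:x1].astype(int).mean(2).round().astype(int); print(n); 
    for r in g: print(' '.join('%3d'%v for v in r))
# bystanders
W=cloud(t);print("tape",W[149,224],"tin",W[154,366],"cut",W[245,420])
E
```

```text
O [ 0.53732262 -0.10775534]
mug in supply -0.007808963203187671 0.08939847594083339
top handle 86 dir deg 42.79328522556619 rmax 0.07604409825497653 ztop [0.1298543  0.13492057]
 top pts 66 41.82375068255872 [0.60173333 0.01699247 0.13006613]
top carrier 166 catch tops [-0.0236 -0.0231 -0.0227 -0.022  -0.0215 -0.021  -0.0205 -0.0199 -0.0198
 -0.0194 -0.0185 -0.0184 -0.0183 -0.0032  0.0007  0.0191  0.0195  0.02
  0.0204  0.0207  0.0215  0.0218  0.0223  0.0228  0.0232  0.0235  0.0241] x -0.018428632276226348 0.01214019902917012 z [0.07468835 0.07781731]
 rest x -0.019843176061428214 0.020065183385613267 y -0.02164203980954359 0.024269212034575927
side handle 90 dir deg 40.39089592800775 rmax 0.07512918244454228 ztop [0.10306776 0.13435573]
 top pts 26 39.01677909241571 [0.60768526 0.01824302 0.12640761]
side carrier 287 catch tops [-0.0259 -0.0246 -0.024  -0.0238 -0.0235 -0.023  -0.0227 -0.0222 -0.0219
 -0.0217 -0.0213 -0.0205 -0.0196 -0.0012  0.0051  0.0181  0.0185  0.0193
  0.0198  0.0201  0.0203  0.0205  0.0209  0.0216  0.0227] x -0.012728455495315155 0.0164632380758796 z [0.0728024
[... 8627 characters left out ...]
  98 126  98  41  35  28  34 138 147 147 147 144 145 148 147 148
146 151 149 147 147 146 141 145 148 146 145 144 142 145 140 143 138 144 139 111 105  82  94 146 149 149 148 146 149 146 148 147
148 150 150 148 148 145 148 143 146 147 147 147 147 148 147 150 149 147 148 140 139 138 140 147 147 149 151 150 147 147 148 148
148 148 148 148 148 147 145 145 148 147 146 149 146 149 146 148 145 146 144 143 146 145 146 145 148 145 150 145 145 150 145 148
146 150 150 148 148 147 146 143 146 148 145 143 148 147 145 145 148 144 147 146 145 145 145 146 148 144 146 147 146 146 148 147
tape [0.70394218 0.23914648 0.01765628] tin [ 0.69503361 -0.12343223  0.01488158] cut [ 0.46493258 -0.25997929  0.00666979]
```

Both views agree:

| Item | World position (m) | Notes |
|---|---|---|
| Mug centre | (0.5595, -0.021) | rim z ≈ 0.143, near the expected 0.141 |
| Handle | about (0.602, 0.017) | direction about 41.5°, top 0.135, near the expected 0.134 |
| Carrier | about (0.537, -0.108) | supply yaw -19.3°, catch tops about 0.077, 47.7 mm over the catches |

The first move is to turn and head above the handle.

```bash
python3 -m creep '[[[1,0,0,0,-0.093],[1,0,0,0,-0.093],[1,0,0,0,-0.093],[1,0.0377,-0.014,0,0],[1,0.0377,-0.014,0,0],[1,0.0377,-0.014,0,0],[1,0.0377,-0.014,0,0],[1,0.0377,-0.014,0,0],[1,0.0377,-0.014,0,0],[1,0.0377,-0.014,0,0]]]' 70
python3 -m creep '[[[1,0.0377,-0.014,0,0],[1,0.0377,-0.014,0,0],[1,0.0377,-0.014,0,0],[1,0.0377,-0.014,0,0],[1,0.0377,-0.014,0,0],[1,0.0377,-0.014,0,0],[1,0.0377,-0.014,0,0],[1,0.0377,-0.014,0,0]]]'
cat >> h.py <<'E'
def need(target,ang=None):
    from rig import get_state
    from scipy.spatial.transform import Rotation as Ro
    s=get_state(); R=Ro.from_quat(s["orientation"]).as_matrix()
    a=np.degrees(np.arctan2(R[1,0],R[0,0]))
    print("t",s["time_s"],"ee",s["ee_pos"].round(4),"toolz",R[:,2].round(3),"xang",a.round(2),"F",s["force"].round(1),"grip",round(s["grip_width"],3),"q",s["joint_positions"].round(2))
    print("tool shift",(R.T@(np.array(target)-s["ee_pos"])).round(4),"" if ang is None else f"roll {-np.radians(ang-a):.4f}")
E
python3 -c "
from h import *
need([.602,.017,.109],41.5)"
```

```text
time_s: 0.93
ee_pos: [0.4127, -0.3366, 0.2139]
orientation: [0.935, 0.354, -0.0, -0.0]
force: [0.8, 0.5, 0.1]
grip_width: 1.002
time_s: 1.6
ee_pos: [0.5646, -0.0529, 0.214]
orientation: [0.935, 0.354, -0.0, -0.0]
force: [0.7, -0.7, -0.2]
grip_width: 1.001
t 1.6 ee [ 0.5646 -0.0529  0.214 ] toolz [-0.001  0.    -1.   ] xang 41.48 F [ 0.7 -0.7 -0.2] grip 1.001 q [-0.19 -0.06  1.84 -0.    1.36  0.66]
tool shift [ 0.0743 -0.0275  0.105 ] roll -0.0003
```

```bash
python3 -m creep '[[[1,0.0372,-0.0138,0,0],[1,0.0372,-0.0138,0,0],[1,0,0,0,0],[1,0,0,0,0]]]'
python3 -c "
from h import *
need([.602,.017,.109],41.5)
from rig import capture
for n in('top','side'):
    c=capture(n); cv2.imwrite(f'pics/{n}1.png',cv2.resize(c['img'][120:270,230:420],None,fx=4,fy=4))"
```

```text
time_s: 1.93
ee_pos: [0.6019, 0.017, 0.2135]
orientation: [0.935, 0.356, -0.001, -0.0]
force: [0.0, -0.0, -0.1]
grip_width: 0.998
t 1.9333 ee [0.6019 0.017  0.2135] toolz [-0.002 -0.    -1.   ] xang 41.68 F [ 0.  -0.  -0.1] grip 0.998 q [-0.06  0.02  1.76 -0.    1.36  0.78]
tool shift [0.0003 0.0002 0.1045] roll 0.0031
```

View pics/side1.png

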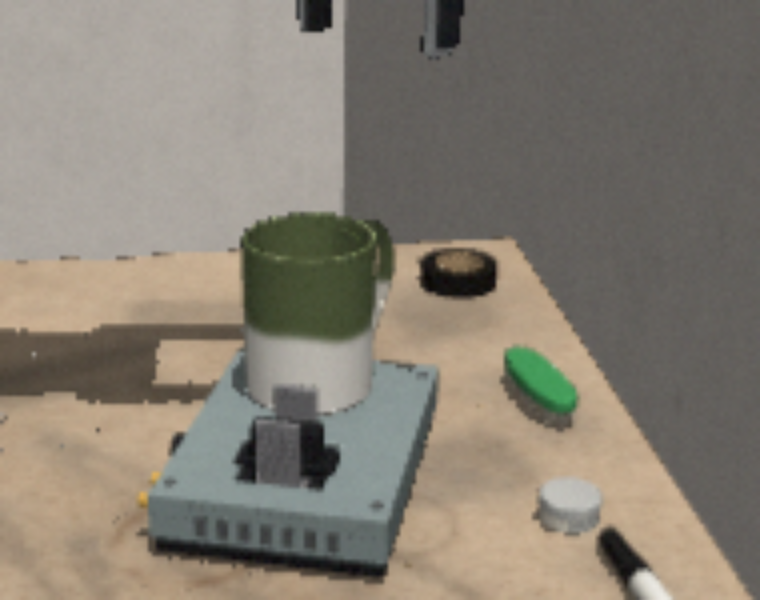

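The open fingers (tips at crop (315,25) and (435,45)) straddle the handle at (385,250). I'll lower, then close.

```bash
python3 -m creep '[[[1,0,0,0.03,0],[1,0,0,0.03,0],[1,0,0,0.025,0],[1,0,0,0.0195,0],[1,0,0,0,0],[1,0,0,0,0]]]'
python3 -m creep '[[[-0.2,0,0,0,0],[-0.6,0,0,0,0],[-1,0,0,0,0],[-1,0,0,0,0],[-1,0,0,0,0],[-1,0,0,0,0],[-1,0,0,0,0],[-1,0,0,0,0]]]' 70
python3 -c "
from h import *
need([.602,.017,.109],41.5)
from rig import capture
for n in('top','side'):
    c=capture(n); cv2.imwrite(f'pics/{n}2.png',cv2.resize(c['img'][120:270,230:420],None,fx=4,fy=4))"
```

```text
time_s: 2.53
ee_pos: [0.6005, 0.0138, 0.1088]
orientation: [0.936, 0.353, -0.001, -0.001]
force: [0.1, -0.1, -0.1]
grip_width: 1.001
time_s: 3.2
ee_pos: [0.6023, 0.0151, 0.1108]
orientation: [0.935, 0.354, 0.001, 0.0]
force: [-0.4, 0.7, 3.9]
grip_width: 0.158
t 3.2 ee [0.6023 0.0151 0.1108] toolz [ 0.001 -0.    -1.   ] xang 41.48 F [-0.4  0.7  3.9] grip 0.158 q [-0.06  0.11  1.85  0.    1.18  0.78]
tool shift [ 0.001  -0.0016  0.0018] roll -0.0004
```

View pics/side2.png

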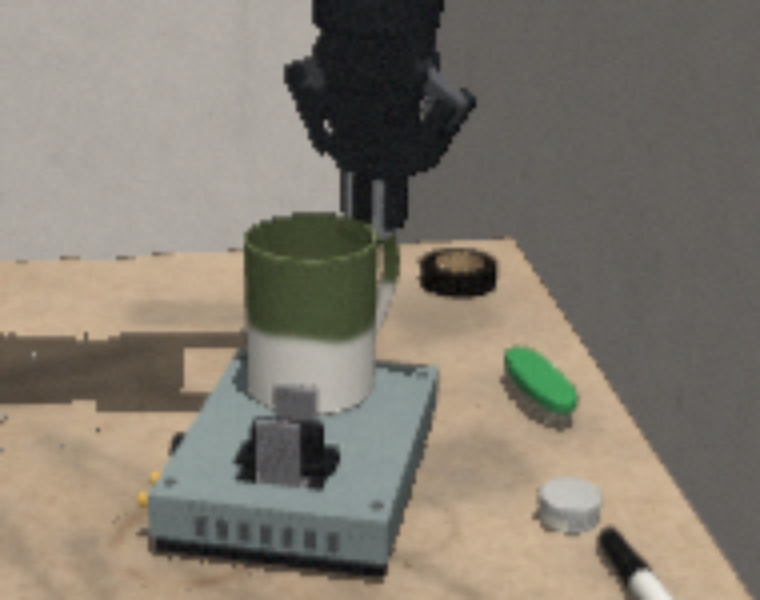

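The fingers hold the handle (width about 13 mm) and the mug is still upright. Next is the lift.

```bash
python3 -m creep '[[[-1,0,0,-0.005,0],[-1,0,0,-0.01,0],[-1,0,0,-0.015,0],[-1,0,0,-0.015,0],[-1,0,0,-0.01,0],[-1,0,0,0,0],[-1,0,0,0,0]]]' 90
cat > mugchk.py <<'E'
from h import *
from rig import capture
import sys
def mug(tag,cen):
    for n in('top','side'):
        c=capture(n); W=cloud(c); np.savez(f'{n}{tag}.npz',**c); cv2.imwrite(f'pics/{n}{tag}.png',cv2.resize(c['img'][100:280,210:420],None,fx=3.5,fy=3.5))
        hsv=cv2.cvtColor(c['img'],cv2.COLOR_BGR2HSV); g=(hsv[...,0]>30)&(hsv[...,0]<65)&(hsv[...,1]>70)
        d=np.hypot(W[...,0]-cen[0],W[...,1]-cen[1]); m=g&(d<.12)&(W[...,2]>.03)&(W[...,2]<.3)
        P=W[m]; zt=np.percentile(P[:,2],98); r=P[P[:,2]>zt-.008]
        A=np.c_[r[:,:2],np.ones(len(r))]; co=np.linalg.lstsq(A,r[:,2],rcond=None)[0]
        print(n,len(P),"ztop",zt.round(4),"rim c,r",cv2.minEnclosingCircle(r[:,:2].astype(np.float32)),"tilt",co[:2].round(3))
mug(sys.argv[1],(float(sys.argv[2]),float(sys.argv[3])))
E
python3 mugchk.py 3 .56 -.02
python3 -c "
from h import *
need([.5227,.2478,.16],41.5)"
```

```text
time_s: 3.88
ee_pos: [0.602, 0.015, 0.1653]
orientation: [0.935, 0.354, 0.0, 0.0]
force: [0.1, -0.2, -2.4]
grip_width: 0.131
top 313 ztop 0.1919 rim c,r ((0.5682675838470459, -0.010977781377732754), 0.035915177315473557) tilt [0.121 0.094]
side 981 ztop 0.1889 rim c,r ((0.5618680715560913, -0.01904122345149517), 0.04393624886870384) tilt [0.064 0.04 ]
t 3.9833 ee [0.601  0.0151 0.1636] toolz [-0.002  0.    -1.   ] xang 41.47 F [ 0.6 -0.  -1.8] grip 0.131 q [-0.06  0.06  1.81  0.    1.28  0.78]
tool shift [ 0.0955 -0.2262  0.0038] roll -0.0005
```

View pics/side3.png

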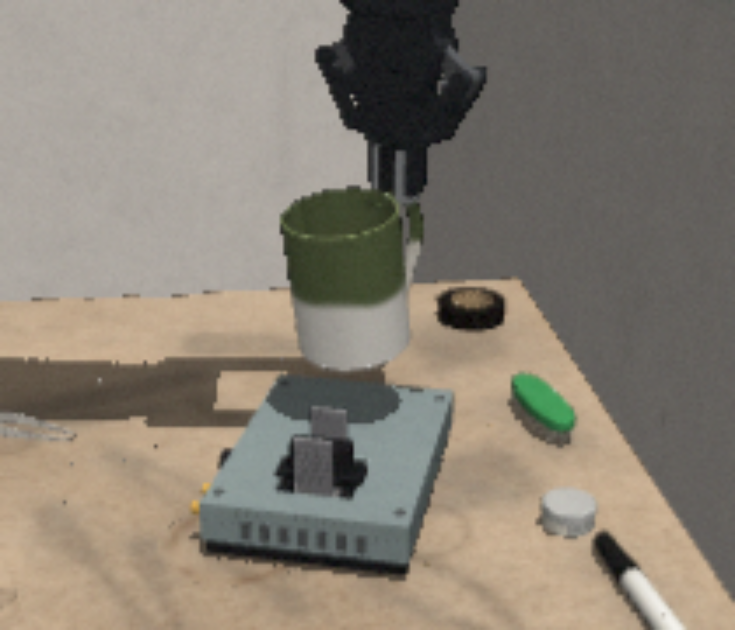

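The mug is off the supply but sags about 7° away from the handle. I'll raise the grip force and carry it gently.

```bash
python3 -m creep '[[[-1,0,0,0,0],[-1,0.004,-0.01,0,0],[-1,0.008,-0.019,0,0],[-1,0.01,-0.024,0,0],[-1,0.011,-0.027,0,0],[-1,0.011,-0.027,0,0],[-1,0.011,-0.027,0,0],[-1,0.011,-0.027,0,0],[-1,0.011,-0.026,0,0],[-1,0.009,-0.02,0,0]]]' 120
python3 -m creep '[[[-1,0.006,-0.012,0,0],[-1,0.0035,-0.007,0,0],[-1,0,0,0,0],[-1,0,0,0,0],[-1,0,0,0,0]]]'
python3 mugchk.py 4 .48 .21
python3 -c "
from h import *
need([.5227,.2478,.07],41.5)"
```

```text
time_s: 4.82
ee_pos: [0.5273, 0.2294, 0.1643]
orientation: [0.935, 0.355, -0.001, -0.0]
force: [0.3, -0.0, -2.9]
grip_width: 0.114
time_s: 5.23
ee_pos: [0.524, 0.2467, 0.1647]
orientation: [0.935, 0.354, -0.0, 0.0]
force: [-0.2, 0.5, -2.3]
grip_width: 0.111
top 435 ztop 0.192 rim c,r ((0.48133647441864014, 0.22448980808258057), 0.052680280059576035) tilt [-0.042  0.186]
side 606 ztop 0.1892 rim c,r ((0.48199617862701416, 0.20822526514530182), 0.0407404750585556) tilt [0.063 0.028]
t 5.3333 ee [0.5241 0.2466 0.1649] toolz [-0. -0. -1.] xang 41.38 F [ 0.4  0.3 -2.1] grip 0.113 q [ 0.35  0.01  1.86 -0.    1.28  1.2 ]
tool shift [-0.0002 -0.0018  0.0949] roll -0.0020
```

View pics/side4.png

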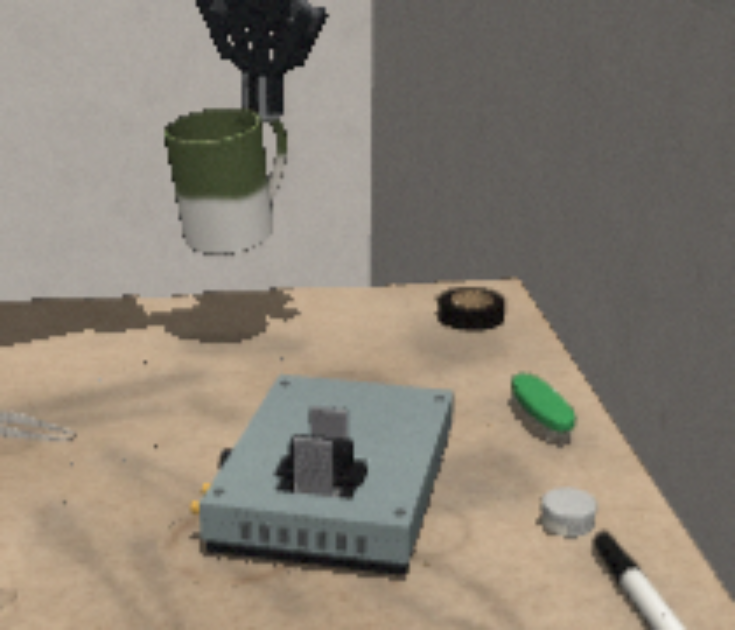

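View pics/top4.png

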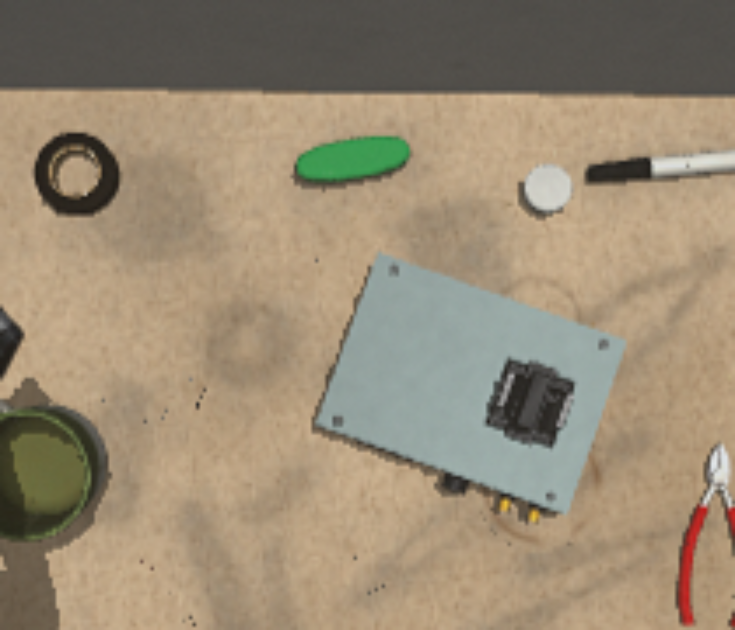

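The mug hangs over the open bench with a tilt of about 5–8°. I'll lower it, the last part slowly, watching the force.

```bash
python3 -m creep '[[[-1,0,0,0.01,0],[-1,0,0,0.018,0],[-1,0,0,0.02,0],[-1,0,0,0.016,0],[-1,0,0,0.009,0],[-1,0,0,0.005,0],[-1,0,0,0.002,0],[-1,0,0,0,0],[-1,0,0,0,0]]]'
python3 -m creep '[[[-1,0,0,0.002,0],[-1,0,0,0.002,0],[-1,0,0,0.002,0],[-1,0,0,0,0]]]' 60
python3 -m creep '[[[-1,0,0,0.002,0],[-1,0,0,0.002,0],[-1,0,0,0.002,0],[-1,0,0,0,0],[-1,0,0,0,0]]]' 30
python3 mugchk.py 5 .48 .21
python3 -c "
from h import *
need([.5227,.2478,.07],41.5)"
```

```text
time_s: 6.08
ee_pos: [0.5245, 0.2478, 0.086]
orientation: [0.935, 0.354, 0.001, 0.0]
force: [-0.4, 0.1, -1.8]
grip_width: 0.115
time_s: 6.42
ee_pos: [0.5243, 0.2479, 0.0795]
orientation: [0.935, 0.354, 0.001, -0.0]
force: [1.0, -0.1, -0.2]
grip_width: 0.11
time_s: 6.83
ee_pos: [0.5241, 0.2478, 0.0733]
orientation: [0.935, 0.354, 0.0, -0.0]
force: [1.5, 1.8, 3.5]
grip_width: 0.118
top 206 ztop 0.1028 rim c,r ((0.491339772939682, 0.20827972888946533), 0.04610728099942207) tilt [ 0.081 -0.019]
side 599 ztop 0.2973 rim c,r ((0.5242882966995239, 0.23614680767059326), 0.034765228629112244) tilt [-0.002 -0.016]
t 6.9333 ee [0.524  0.2478 0.0733] toolz [ 0.001  0.    -1.   ] xang 41.47 F [1.7 1.7 2.7] grip 0.115 q [0.35 0.1  1.93 0.   1.11 1.2 ]
tool shift [-0.001  -0.0009  0.0033] roll -0.0006
```

View pics/side5.png

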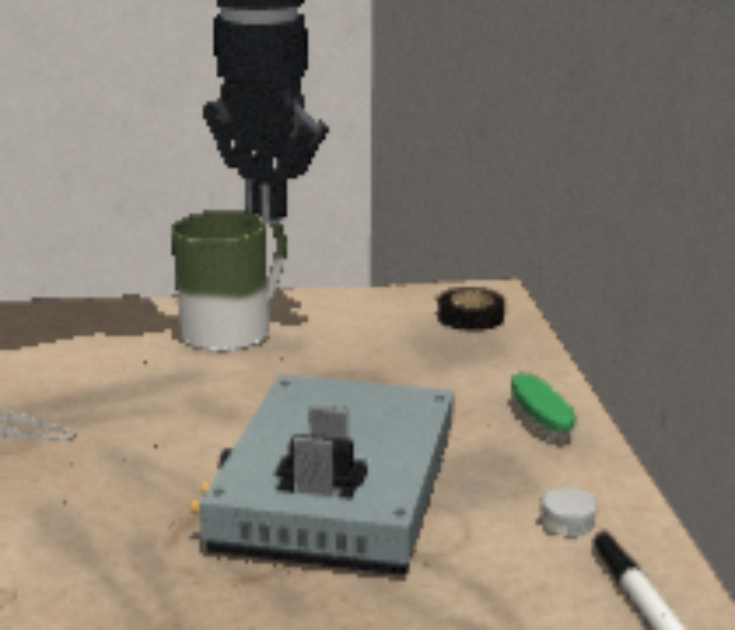

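The mug touches the bench and is nearly upright (side crop base at (222,345)). I'll go 2 mm lower, release and rise.

```bash
python3 -m creep '[[[-1,0,0,0.002,0],[-0.7,0,0,0,0],[-0.5,0,0,0,0],[0,0,0,0,0],[0.5,0,0,0,0],[1,0,0,0,0],[1,0,0,0,0],[1,0,0,0,0]]]' 30
python3 -m creep '[[[1,0,0,-0.015,0],[1,0,0,-0.03,0],[1,0,0,-0.04,0],[1,0,0,-0.04,0],[1,0,0,0,0]]]'
python3 mugchk.py 6 .48 .21
python3 -c "
from h import *
need([.5373,-.1078,.2],-19.3)"
```

```text
time_s: 7.6
ee_pos: [0.5232, 0.2474, 0.0704]
orientation: [0.935, 0.354, -0.001, 0.0]
force: [-0.7, -0.6, -0.5]
grip_width: 0.936
time_s: 8.02
ee_pos: [0.5283, 0.2493, 0.2064]
orientation: [0.935, 0.354, 0.008, 0.0]
force: [0.9, 0.2, 1.0]
grip_width: 0.999
top 320 ztop 0.1027 rim c,r ((0.47785601019859314, 0.23096179962158203), 0.06210881471633911) tilt [-0.058  0.541]
side 574 ztop 0.1016 rim c,r ((0.5123335123062134, 0.2134205549955368), 0.07176569104194641) tilt [0.418 0.063]
t 8.1167 ee [0.5251 0.2481 0.199 ] toolz [ 0.005  0.002 -1.   ] xang 41.47 F [-0.2  0.2 -1.5] grip 0.998 q [ 0.35 -0.02  1.83 -0.    1.33  1.2 ]
tool shift [-0.2265  0.2748 -0.0016] roll 1.0606
```

View pics/side6.png

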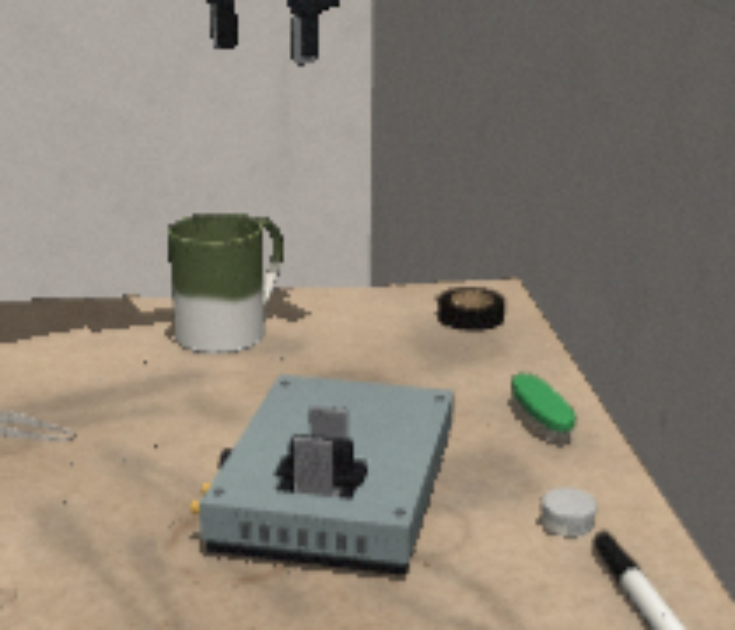

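The mug stands upright and released, rim at about 0.102. Now I'll turn the jaws to the supply's y axis and go above the carrier.

```bash
python3 -m creep '[[[1,0,0,0,0.1178],[1,0,0,0,0.1178],[1,0,0,0,0.1178],[1,0,0,0,0.1178],[1,0,0,0,0.1178],[1,0,0,0,0.1178],[1,0,0,0,0.1178],[1,0,0,0,0.1178],[1,0,0,0,0.1178],[1,0,0,0,0]]]'
python3 -m creep '[[[1,0.01437,0.03683,0,0],[1,0.01437,0.03683,0,0],[1,0.01437,0.03683,0,0],[1,0.01437,0.03683,0,0],[1,0.01437,0.03683,0,0],[1,0.01437,0.03683,0,0],[1,0.01437,0.03683,0,0],[1,0.01437,0.03683,0,0],[1,0.01437,0.03683,0,0],[1,0,0,0,0]]]'
python3 -m creep '[[[1,0,0,0,0],[1,0,0,0,0]]]'
python3 mugchk.py 7 .48 .21
python3 -c "
from h import *
need([.5373,-.1078,.055],-19.3)"
```

```text
time_s: 8.95
ee_pos: [0.5225, 0.2471, 0.1933]
orientation: [0.986, -0.168, -0.002, 0.001]
force: [-0.8, -0.4, -0.2]
grip_width: 1.002
time_s: 9.78
ee_pos: [0.5354, -0.1136, 0.1944]
orientation: [0.986, -0.169, -0.001, 0.001]
force: [-0.4, 0.0, -0.1]
grip_width: 1.002
time_s: 9.95
ee_pos: [0.5357, -0.1076, 0.1946]
orientation: [0.986, -0.167, -0.001, -0.0]
force: [-0.2, -0.0, 0.2]
grip_width: 0.999
top 264 ztop 0.1018 rim c,r ((0.4871552884578705, 0.2143164426088333), 0.04877490922808647) tilt [-0.017 -0.015]
side 567 ztop 0.1015 rim c,r ((0.48574575781822205, 0.21051418781280518), 0.04646924138069153) tilt [-0.01  -0.025]
t 10.05 ee [ 0.536  -0.1067  0.1951] toolz [-0.001  0.001 -1.   ] xang -19.13 F [-0.3  0.3  0.1] grip 1.003 q [-0.29 -0.09  1.9   0.    1.33  1.61]
tool shift [0.0018 0.0006 0.1401] roll 0.0029
```

View pics/side7.png

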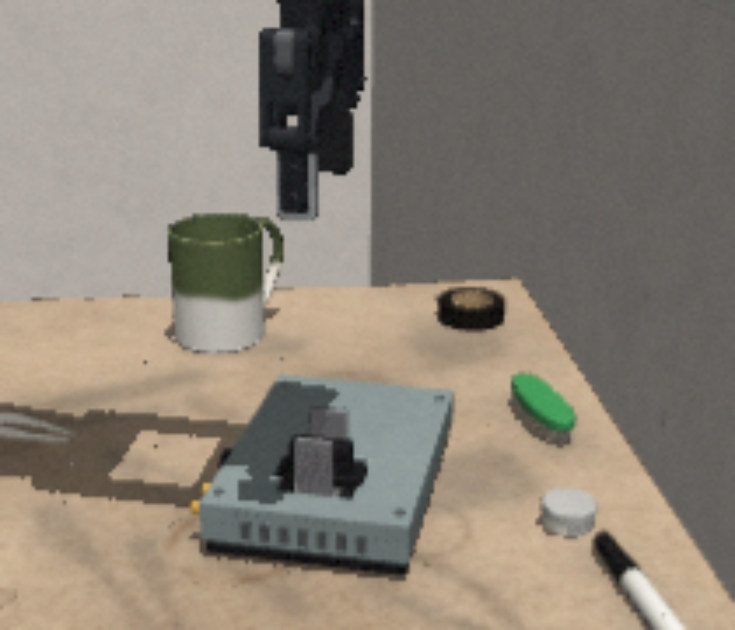

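View pics/top7.png

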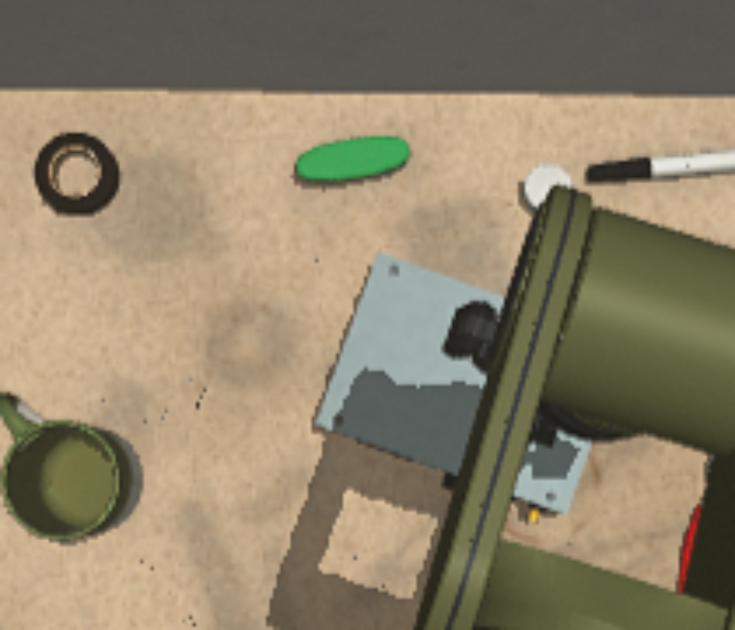

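The mug is upright at (0.487,0.213) and the fingers are over the carrier. I'll lower part way and check from the side.

```bash
python3 -m creep '[[[1,0.0014,0.0003,0.025,0],[1,0,0,0.03,0],[1,0,0,0.028,0],[1,0,0,0.015,0],[1,0,0,0,0],[1,0,0,0,0]]]' 20
python3 mugchk.py 8 .48 .21
python3 -c "
from h import *
for i in range(3): need([.5373,-.1078,.055],-19.3)
import numpy as np
c=dict(np.load('side8.npz')); cv2.imwrite('pics/side8z.png',cv2.resize(c['img'][180:280,250:360],None,fx=6,fy=6,interpolation=cv2.INTER_CUBIC))"
```

```text
time_s: 10.55
ee_pos: [0.5369, -0.1072, 0.0971]
orientation: [0.986, -0.166, -0.001, -0.0]
force: [0.0, -0.5, 0.3]
grip_width: 1.003
top 269 ztop 0.1012 rim c,r ((0.48571649193763733, 0.21204553544521332), 0.04620995372533798) tilt [-0.01  -0.005]
side 549 ztop 0.1013 rim c,r ((0.4863627851009369, 0.20995311439037323), 0.04649727791547775) tilt [-0.012 -0.022]
t 10.65 ee [ 0.5388 -0.1083  0.0997] toolz [ 0.003 -0.001 -1.   ] xang -19.18 F [ 0.5 -0.1  0.3] grip 1.0 q [-0.3   0.    1.98  0.    1.16  1.61]
tool shift [-0.0017  0.      0.0447] roll 0.0020
t 10.65 ee [ 0.5388 -0.1083  0.0997] toolz [ 0.003 -0.001 -1.   ] xang -19.18 F [ 0.5 -0.1  0.3] grip 1.0 q [-0.3   0.    1.98  0.    1.16  1.61]
tool shift [-0.0017  0.      0.0447] roll 0.0020
t 10.65 ee [ 0.5388 -0.1083  0.0997] toolz [ 0.003 -0.001 -1.   ] xang -19.18 F [ 0.5 -0.1  0.3] grip 1.0 q [-0.3   0.    1.98  0.    1.16  1.61]
tool shift [-0.0017  0.      0.0447] roll 0.0020
```

View pics/side8z.png

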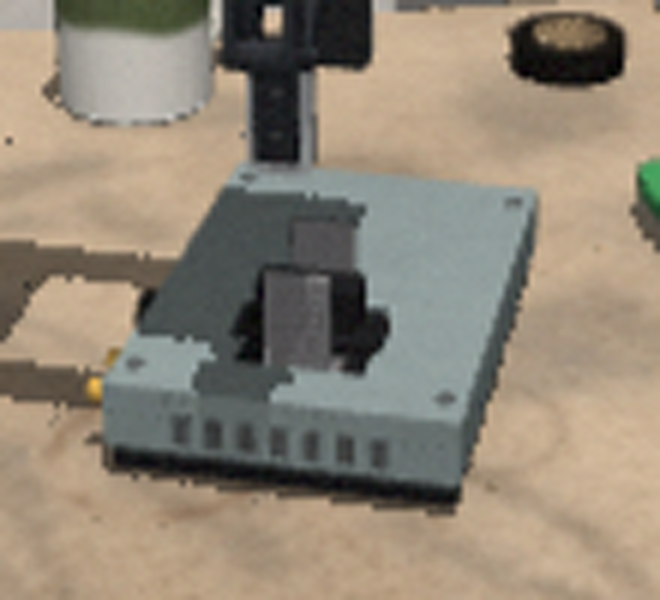

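The near finger's tip is at crop (283,165), side pixel about (297,207). I'll check that against the projection, and the catches too.

```bash
python3 -c "
from h import *
c=dict(np.load('side8.npz'))
W=cloud(c); z=W[...,2]
yd=np.array([np.cos(np.radians(70.7)),np.sin(np.radians(70.7))]); xd=np.array([yd[1],-yd[0]]);O=np.array([.5373,-.1078])
d=W[...,:2]-O; a=d@xd;b=d@yd
m=(z>.085)&(z<.125)&(abs(a)<.05)&(abs(b)<.08)
for lo in np.arange(.085,.125,.005):
  k=m&(z>=lo)&(z<lo+.005)
  if k.sum(): print(round(lo,3),k.sum(),'x',a[k].min().round(4),a[k].max().round(4),'y',np.percentile(b[k],[2,98]).round(4))
k=(z>.05)&(z<.082)&(abs(a)<.03)&(abs(b)<.035); n=k&(b<-.0); f=k&(b>.008)
for q in(n,f): print(q.sum(),'x',a[q].min(),a[q].max(),'y',np.percentile(b[q],[2,50,98]),z[q].max())
"
```

```text
185 x -0.02099380939801003 0.019631171899160586 y [-0.02483063 -0.02208646 -0.00123768] 0.07848409773872872
86 x -0.010858891156744634 0.010555747108439862 y [0.01713743 0.01985728 0.02303676] 0.07864573266004816
```

```bash
python3 -c "
from h import *
c=dict(np.load('side8.npz'))
W=cloud(c)
for v in (194,198,202,205): print(v,[(u,W[v,u].round(3).tolist()) for u in (293,296,299,302)])
"; python3 -c "
from h import *
need([.5373,-.1078,.055],-19.3)"
```

```text
194 [(293, [0.517, -0.16, 0.165]), (296, [0.522, -0.16, 0.165]), (299, [0.528, -0.157, 0.163]), (302, [0.535, -0.154, 0.161])]
198 [(293, [0.516, -0.16, 0.157]), (296, [0.522, -0.162, 0.157]), (299, [0.528, -0.159, 0.155]), (302, [0.535, -0.153, 0.152])]
202 [(293, [0.516, -0.161, 0.148]), (296, [0.522, -0.162, 0.149]), (299, [0.528, -0.161, 0.148]), (302, [0.534, -0.154, 0.144])]
205 [(293, [0.516, -0.16, 0.142]), (296, [0.522, -0.161, 0.141]), (299, [0.528, -0.161, 0.141]), (302, [0.534, -0.155, 0.138])]
t 10.65 ee [ 0.5388 -0.1083  0.0997] toolz [ 0.003 -0.001 -1.   ] xang -19.18 F [ 0.5 -0.1  0.3] grip 1.0 q [-0.3   0.    1.98  0.    1.16  1.61]
tool shift [-0.0017  0.      0.0447] roll 0.0020
```

The finger tip measures z≈0.139 while the TCP reads 0.098, higher than I expected. I'll compare with earlier frames, both closed and open.

```bash
python3 -c "
from h import *
for f,cen,zt in (('side3',(.602,.015),.164),('side4',(.524,.2466),.1647),('side5',(.524,.248),.0733),('side6',(.525,.248),.20),('side7',(.536,-.107),.195),('side8',(.537,-.1075),.098)):
    c=dict(np.load(f+'.npz')); W=cloud(c); hsv=cv2.cvtColor(c['img'],cv2.COLOR_BGR2HSV)
    d=np.hypot(W[...,0]-cen[0],W[...,1]-cen[1])
    m=(d<.075)&(W[...,2]>zt-.03)&(W[...,2]<zt+.2)&(c['img'].max(2)<90)&(hsv[...,1]<90)
    if 'side8'==f or 'side7'==f: m&=W[...,2]>.09
    z=np.sort(W[m][:,2]); print(f,'tcp',zt,'n',len(z),'lowest',z[:12].round(3),'diff p2',(np.percentile(z,2)-zt).round(4))
"
```

```text
side3 tcp 0.164 n 2653 lowest [0.135 0.136 0.137 0.137 0.137 0.137 0.138 0.138 0.139 0.139 0.139 0.14 ] diff p2 -0.013
side4 tcp 0.1647 n 1655 lowest [0.138 0.139 0.139 0.14  0.14  0.141 0.141 0.141 0.141 0.142 0.142 0.142] diff p2 -0.0146
side5 tcp 0.0733 n 1476 lowest [0.051 0.052 0.053 0.053 0.053 0.054 0.055 0.055 0.055 0.055 0.056 0.057] diff p2 -0.005
side6 tcp 0.2 n 1630 lowest [0.235 0.235 0.235 0.235 0.236 0.237 0.237 0.237 0.238 0.238 0.238 0.239] diff p2 0.0447
side7 tcp 0.195 n 2454 lowest [0.227 0.227 0.227 0.228 0.228 0.228 0.229 0.229 0.229 0.229 0.229 0.229] diff p2 0.0404
side8 tcp 0.098 n 2015 lowest [0.131 0.132 0.132 0.132 0.133 0.133 0.134 0.134 0.134 0.134 0.135 0.135] diff p2 0.0419
```

```bash
python3 -c "
from h import *
c=dict(np.load('side4.npz')); W=cloud(c)
for v in range(120,138,2): print(v,[(u,W[v,u].round(3).tolist(),c['img'][v,u].tolist()) for u in (281,284,287,289)])
c=dict(np.load('side5.npz')); W=cloud(c)
for v in range(152,166,2): print(v,[(u,W[v,u].round(3).tolist(),c['img'][v,u].tolist()) for u in (282,285,288)])
"
```

```text
120 [(281, [0.515, 0.243, 0.223], [31, 32, 25]), (284, [0.523, 0.227, 0.226], [28, 26, 24]), (287, [0.531, 0.227, 0.226], [26, 28, 25]), (289, [0.536, 0.215, 0.228], [18, 22, 18])]
122 [(281, [0.515, 0.243, 0.217], [23, 24, 23]), (284, [0.523, 0.235, 0.219], [99, 99, 98]), (287, [nan, nan, nan], [30, 27, 28]), (289, [0.537, 0.234, 0.219], [25, 20, 18])]
124 [(281, [0.515, 0.243, 0.211], [19, 19, 17]), (284, [0.523, 0.233, 0.213], [98, 100, 97]), (287, [0.531, 0.23, 0.214], [30, 27, 25]), (289, [0.537, 0.236, 0.212], [27, 27, 23])]
126 [(281, [0.514, 0.243, 0.206], [20, 22, 20]), (284, [0.522, 0.231, 0.208], [101, 101, 99]), (287, [0.531, 0.23, 0.208], [33, 32, 26]), (289, [0.537, 0.23, 0.208], [28, 30, 28])]
128 [(281, [0.514, 0.244, 0.2], [25, 26, 26]), (284, [0.522, 0.234, 0.202], [100, 98, 96]), (287, [0.531, 0.229, 0.203], [27, 28, 24]), (289, [0.537, 0.237, 0.201], [31, 30, 27])]
130 [(281, [0.514, 0.242, 0.194], [15, 17, 18]), (284, [0.522, 0.234, 0.196], [100, 99, 97]), (287, [0.531, 0.229, 0.197], [26, 25, 27]), (289, [0.537, 0.234, 0.195], [30, 27, 24])]
132 [(281, [0.513, 0
[... 782 characters left out ...]
[22, 16, 11])]
156 [(282, [0.515, 0.246, 0.114], [25, 21, 27]), (285, [0.523, 0.231, 0.119], [99, 99, 99]), (288, [0.531, 0.228, 0.119], [31, 32, 29])]
158 [(282, [0.514, 0.247, 0.108], [31, 28, 28]), (285, [0.523, 0.232, 0.112], [100, 99, 97]), (288, [0.531, 0.229, 0.113], [31, 31, 28])]
160 [(282, [0.514, 0.245, 0.102], [19, 20, 18]), (285, [0.522, 0.23, 0.107], [99, 99, 100]), (288, [0.531, 0.229, 0.107], [31, 32, 29])]
162 [(282, [0.513, 0.231, 0.101], [41, 63, 57]), (285, [0.522, 0.236, 0.099], [90, 94, 92]), (288, [0.531, 0.232, 0.099], [38, 41, 37])]
164 [(282, [0.513, 0.228, 0.095], [39, 66, 55]), (285, [0.521, 0.202, 0.104], [61, 82, 76]), (288, [0.532, 0.251, 0.087], [46, 59, 52])]
```

The depth shows the fingertips really stand about 25 mm above the reported TCP when shut, and about 38 mm when open, so the description's 8 mm ahead is wrong here. That explains the mug's sag, as only the handle's top was pinched. I'll use the measured tip height for the carrier: lower in stages and measure the fingers' sideways position too.

```bash
python3 -m creep '[[[1,0,0,0.015,0],[1,0,0,0.02,0],[1,0,0,0.015,0],[1,0,0,0.005,0],[1,0,0,0,0],[1,0,0,0,0],[1,0,0,0,0]]]' 20
cat > fing.py <<'E'
from h import *
from rig import capture,get_state
import sys
tag=sys.argv[1]; z0=get_state()
c=capture('side'); np.savez('side%s.npz'%tag,**c)
cv2.imwrite('pics/side%sz.png'%tag,cv2.resize(c['img'][160:270,240:360],None,fx=6,fy=5.4,interpolation=cv2.INTER_CUBIC))
W=cloud(c); z=W[...,2]
yd=np.array([np.cos(np.radians(70.7)),np.sin(np.radians(70.7))]); xd=np.array([yd[1],-yd[0]]);O=np.array([.5373,-.1078])
d=W[...,:2]-O; a=d@xd;b=d@yd
e=(z0['ee_pos'][:2]-O); print('ee a,b,z',(e@xd).round(4),(e@yd).round(4),z0['ee_pos'][2].round(4),'grip',z0['grip_width'])
k=(b<-.03)&(b>-.08)&(abs(a)<.04)&(z>.045)&(z<.2)
for lo in np.arange(.045,.16,.006):
  q=k&(z>=lo)&(z<lo+.006)
  if q.sum()>1: print(lo.round(3),q.sum(),'a',np.percentile(a[q],[3,97]).round(4),'b',np.median(b[q]).round(4))
E
python3 fing.py 9
```

```text
time_s: 11.23
ee_pos: [0.539, -0.1091, 0.0449]
orientation: [0.986, -0.167, 0.002, 0.0]
force: [0.2, 0.1, -0.5]
grip_width: 0.999
ee a,b,z 0.002 -0.0007 0.0449 grip 0.9985482159856741
0.075 17 a [-0.0068  0.0122] b -0.0495
0.081 18 a [-0.0081  0.0133] b -0.0517
0.087 29 a [-0.0077  0.0133] b -0.0552
0.093 30 a [-0.0078  0.0134] b -0.0555
0.099 28 a [-0.007   0.0133] b -0.0557
0.105 27 a [-0.0071  0.0136] b -0.0546
0.111 15 a [-0.0032  0.0138] b -0.0565
0.117 7 a [-0.0004  0.016 ] b -0.0522
0.123 43 a [-0.0078  0.0155] b -0.0726
0.129 74 a [-0.008   0.0146] b -0.0701
0.135 36 a [-0.0082  0.019 ] b -0.0634
0.141 39 a [-0.0083  0.019 ] b -0.0435
0.147 51 a [-0.0082  0.0189] b -0.0708
0.153 50 a [-0.0087  0.0166] b -0.0702
0.159 41 a [-0.0087  0.0145] b -0.0691
```

View pics/side9z.png

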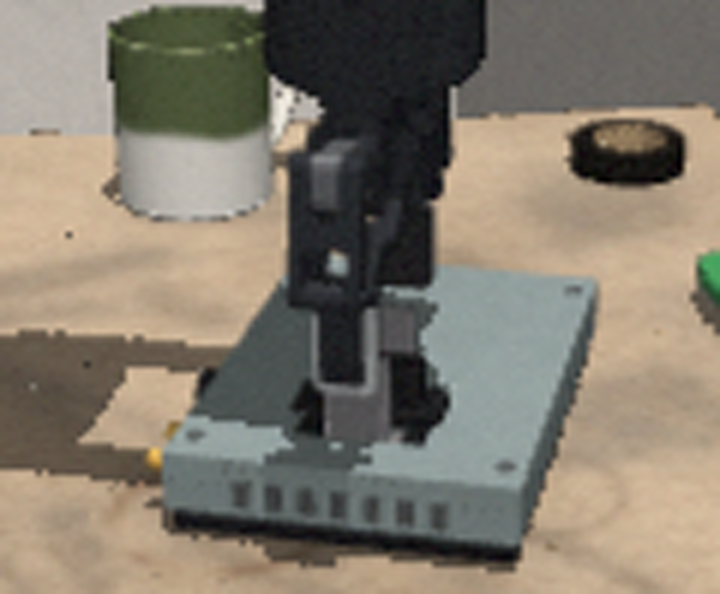

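The near finger spans a = -8…+13 mm across the catch, so I'll shift -2 mm. Open tips are at about 0.075; 17 mm lower puts them at 0.058, and at most 13 mm lower once closed. Then I'll close.

```bash
python3 -m creep '[[[1,-0.002,0,0.008,0],[1,0,0,0.006,0],[1,0,0,0.003,0],[1,0,0,0,0],[0.5,0,0,0,0],[0.2,0,0,0,0],[0.2,0,0,0,0],[0.2,0,0,0,0]]]' 20
python3 fing.py 10
```

```text
time_s: 11.95
ee_pos: [0.5359, -0.1081, 0.0262]
orientation: [0.986, -0.167, 0.0, 0.0]
force: [-0.7, 0.2, 0.0]
grip_width: 0.602
ee a,b,z -0.0012 -0.0008 0.0262 grip 0.6015298468378238
0.045 9 a [-0.0082  0.0063] b -0.0321
0.051 17 a [-0.011   0.0098] b -0.0336
0.057 24 a [-0.0104  0.0106] b -0.0383
0.063 25 a [-0.0108  0.0097] b -0.0381
0.069 23 a [-0.0102  0.0093] b -0.0382
0.075 29 a [-0.0103  0.0094] b -0.0381
0.081 14 a [-0.0062  0.008 ] b -0.0392
0.087 3 a [0.0104 0.0115] b -0.0372
0.093 26 a [-0.01    0.0127] b -0.0553
0.099 61 a [-0.0111  0.0118] b -0.0557
0.105 27 a [-0.0106  0.0113] b -0.0549
0.111 29 a [-0.0128  0.0138] b -0.0571
0.117 37 a [-0.0114  0.013 ] b -0.0624
0.123 36 a [-0.0112  0.0113] b -0.0634
0.129 26 a [-0.0118  0.0113] b -0.0649
0.135 41 a [-0.0121  0.0116] b -0.0664
0.141 49 a [-0.0111  0.0122] b -0.067
0.147 81 a [-0.0115  0.0111] b -0.0628
0.153 44 a [-0.0086  0.0101] b -0.0399
0.159 33 a [-0.0096  0.01  ] b -0.0382
```

View pics/side10z.png

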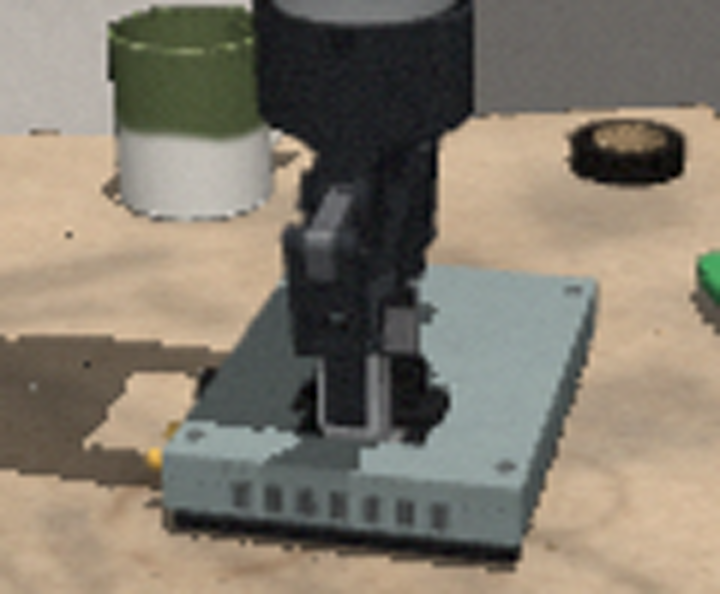

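The fingers are at 51 mm opening, centred on the catches, with tips at about 0.047. I'll raise 3 mm to leave room, then pinch.

```bash
python3 -m creep '[[[0.2,0,0,-0.003,0],[0,0,0,0,0],[-0.3,0,0,0,0],[-1,0,0,0,0],[-1,0,0,0,0],[-1,0,0,0,0],[-1,0,0,0,0],[-1,0,0,0,0]]]' 30
python3 fing.py 11
```

```text
time_s: 12.67
ee_pos: [0.5366, -0.1084, 0.0306]
orientation: [0.986, -0.167, 0.001, 0.0]
force: [-1.2, 0.4, 5.7]
grip_width: 0.398
ee a,b,z -0.0004 -0.0008 0.0306 grip 0.3983481037338799
0.057 5 a [-0.004   0.0062] b -0.0312
0.063 11 a [-0.0065  0.0066] b -0.0309
0.069 15 a [-0.0066  0.0065] b -0.0314
0.075 10 a [-0.0063  0.0062] b -0.0308
0.081 13 a [-0.0062  0.006 ] b -0.0313
0.093 7 a [-0.0086  0.0112] b -0.0477
0.099 39 a [-0.0112  0.0131] b -0.0486
0.105 33 a [-0.0103  0.012 ] b -0.0464
0.111 16 a [-0.0113  0.0122] b -0.0539
0.117 31 a [-0.0112  0.012 ] b -0.0571
0.123 32 a [-0.0105  0.012 ] b -0.0585
0.129 26 a [-0.0107  0.0125] b -0.0612
0.135 34 a [-0.0106  0.0118] b -0.0641
0.141 43 a [-0.0102  0.0125] b -0.0654
0.147 74 a [-0.0104  0.0116] b -0.0604
0.153 43 a [-0.008   0.0109] b -0.0422
0.159 37 a [-0.0087  0.0111] b -0.0386
```

View pics/side11z.png

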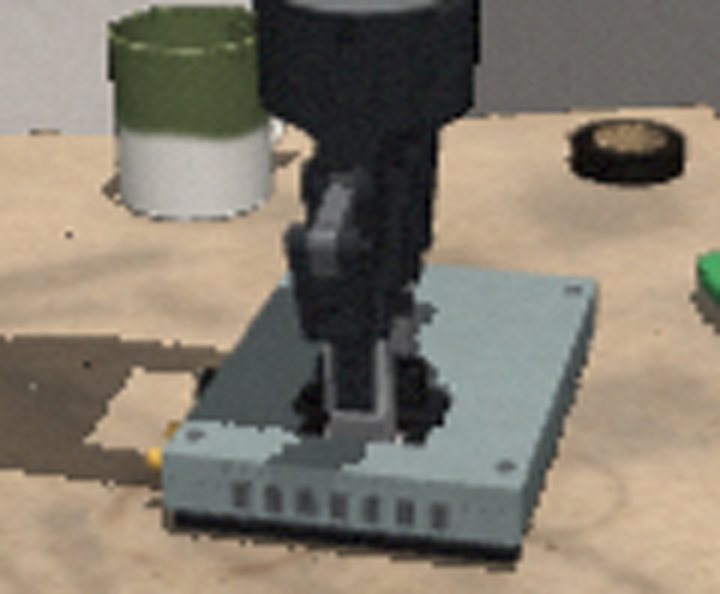

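Opening is 34 mm, about the 35 mm pinched width, so both catches are in. Now I'll lift straight up, slowly first.

```bash
python3 -m creep '[[[-1,0,0,0,0],[-1,0,0,-0.004,0],[-1,0,0,-0.006,0],[-1,0,0,-0.01,0],[-1,0,0,-0.012,0],[-1,0,0,-0.012,0],[-1,0,0,-0.012,0],[-1,0,0,-0.012,0],[-1,0,0,-0.012,0],[-1,0,0,-0.012,0]]]' 45
python3 -m creep '[[[-1,0,0,-0.008,0],[-1,0,0,-0.004,0],[-1,0,0,0,0],[-1,0,0,0,0],[-1,0,0,0,0],[-1,0,0,0,0],[-1,0,0,0,0]]]'
python3 fing.py 12 | head -1; python3 mugchk.py 13 .48 .21
python3 -c "
from h import *
c=dict(np.load('side12.npz')); cv2.imwrite('pics/side12w.png',cv2.resize(c['img'][130:270,230:380],None,fx=5,fy=4.2,interpolation=cv2.INTER_CUBIC))"
```

```text
time_s: 13.55
ee_pos: [0.5358, -0.1081, 0.1225]
orientation: [0.986, -0.167, 0.0, 0.0]
force: [-0.3, 0.5, -0.4]
grip_width: 0.385
time_s: 14.13
ee_pos: [0.5352, -0.1079, 0.132]
orientation: [0.986, -0.167, -0.001, -0.0]
force: [-0.2, 0.3, -0.6]
grip_width: 0.384
ee a,b,z -0.002 -0.0008 0.132 grip 0.38438866040607156
top 264 ztop 0.1016 rim c,r ((0.4872814416885376, 0.21483220160007477), 0.049126286059617996) tilt [-0.001 -0.012]
side 544 ztop 0.1009 rim c,r ((0.48698723316192627, 0.21006008982658386), 0.04678906872868538) tilt [-0.009 -0.019]
```

View pics/side12w.png

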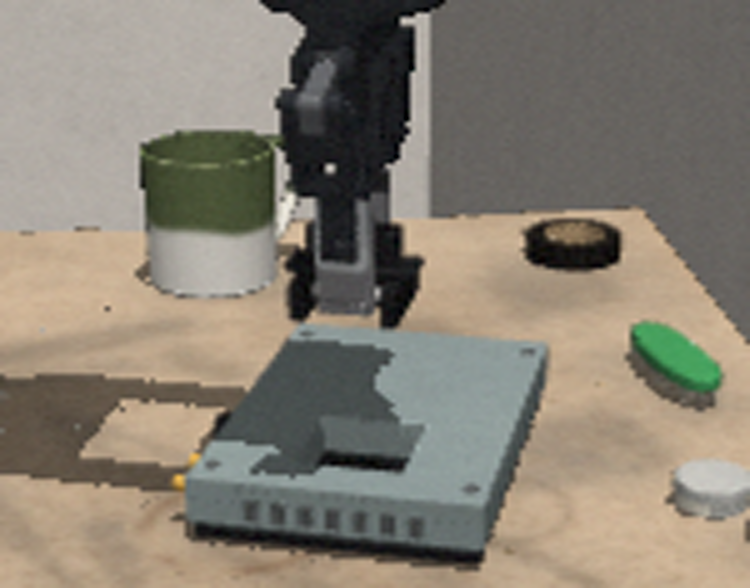

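The carrier hangs level above the empty bay, with the bay mouth visible at crop (370,445). I'll check its height and level from depth, let it settle, then hand in.

```bash
python3 -m creep '[[[-1,0,0,0,0],[-1,0,0,0,0],[-1,0,0,0,0],[-1,0,0,0,0],[-1,0,0,0,0]]]'
python3 - <<'E'
from h import *
from rig import capture,get_state
yd=np.array([np.cos(np.radians(70.7)),np.sin(np.radians(70.7))]); xd=np.array([yd[1],-yd[0]]);O=np.array([.5373,-.1078])
def an(c):
    W=cloud(c); z=W[...,2]; d=W[...,:2]-O; a=d@xd;b=d@yd
    return z,a,b
z,a,b=an(capture('side'))
m=(abs(b)<.035)&(abs(a)<.035)&(z>.09)&(z<.2)
for lo,hi in((-.034,-.02),(-.02,-.01),(-.01,0),(0,.01),(.01,.02),(.02,.034)):
    q=m&(a>lo)&(a<hi); print(lo,q.sum(),'zmin',np.sort(z[q])[:4].round(3), 'top', np.sort(z[q&(z<.17)])[-1].round(3))
s=get_state(); print(s['time_s'],s['grip_width'],s['force'],s['dq'].round(3),s['ee_pos'])
# bystanders
t0=dict(np.load('top0.npz')); t=capture('top'); df=np.abs(t0['img'].astype(int)-t['img']).max(2)
for n,(x0,y0,x1,y1) in dict(tape=(218,136,246,163),tin=(357,146,375,162),cut=(400,222,428,283)).items(): print(n,(df[y0:y1,x0:x1]>40).mean().round(3))
cv2.imwrite('pics/topend.png',t['img'])
E
```

```text
time_s: 14.7
ee_pos: [0.5357, -0.1081, 0.133]
orientation: [0.986, -0.167, 0.0, 0.0]
force: [0.3, -0.8, -0.9]
grip_width: 0.389
-0.034 40 zmin [0.124 0.125 0.127 0.129] top 0.158
-0.02 86 zmin [0.124 0.125 0.125 0.127] top 0.169
-0.01 120 zmin [0.13 0.13 0.13 0.13] top 0.17
0 211 zmin [0.124 0.126 0.126 0.127] top 0.17
0.01 160 zmin [0.122 0.124 0.126 0.127] top 0.169
0.02 65 zmin [0.123 0.123 0.124 0.124] top 0.149
14.75 0.38545392680527 [ 0.06381282 -0.86033399 -1.50714   ] [ 0.001  0.001 -0.    -0.    -0.002 -0.   ] [ 0.53570293 -0.10807847  0.13296235]
tape 0.0
tin 0.0
cut 0.827
```

View pics/topend.png

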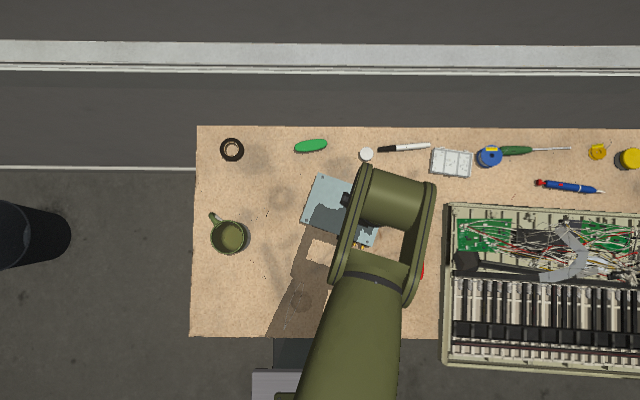

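The top view shows the mug at (227,234) and the tape and tin unmoved. The cutters are hidden by the arm, so I'll check them in the side view and hand in.

```bash
python3 - <<'E'
import numpy as np
from rig import ticket
a=np.load('side0.npz')['img'].astype(int);b=np.load('side12.npz')['img'].astype(int)
print('cutters diff',(np.abs(a-b).max(2)[280:300,225:300]>40).mean())
print(ticket.job_done())
E
```

```text
cutters diff 0.0
the job is handed in; nothing more can be done
None
```

The mug is off the supply and the fuse carrier is out of its bay, held up with both catches pinched in. I handed the job in at about 15 s with the carrier still held; no verdict is reported.

- **Mug:** I lifted it by the handle, stood it on the open bench at about (0.487, 0.211) and released it. In the last check its rim was at about 0.101 m and it stood upright.
- **Carrier:** I pinched the catches to about 33 mm opening, so both should be fully in, and lifted it straight up about 10 cm. In the last check its underside was at about 0.123 m (0.017 m seated) and level within a few millimetres. The arm was still.
- **Other things:** the tape roll and tin are unchanged in the top view. The arm hid the cutters there, but they are unchanged in the side view.

One measurement disagreed with the text. In the depth images the fingertips stood about 25 mm (shut) to 38 mm (open) above the reported TCP, not 8 mm ahead of it. I only found this after the mug was placed. It explains why only the top of the handle was pinched and the mug sagged about 5–8° while carried. For the carrier I used the measured tip height instead.

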